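# Tip up the lane barrier and push the sensor puck through

### The job

Press down the round counterweight on the barrier's tail to push the striped barrier arm up past its balance point, so that it swings fully up and stays up by itself. Then push the waiting puck on its white tray along the lane, under the raised barrier, until it comes up against the yellow end stop. Nothing needs gripping: push with the fingertips, never lift or tip the puck, keep it in the lane, and leave the bottle, bin, ring gauge and tape roll where they stand.

Things in the scene. Friction and masses are not known exactly. Their poses are not given: they have to be found in the camera images.
- station: Aluminium gate station fixed to the bench. Origin: bench surface under the lane's middle, straight below the barrier arm; x across the lane (away from the robot at yaw 0), y along the lane (to the robot's left), z up. Lane floor 6 mm above the bench, y -125 to +125 mm, between guide rails with inner faces at x = +-40 mm and tops 18 mm above the bench.
- barrier (a joint): Hinge of the barrier, rad: 0 = arm level, closed across the lane; 1.658 = fully up on its stop, leaning 5 degrees toward the robot. No spring: gravity shuts it below the balance point at about 0.8 and carries it up by itself beyond that. Starting it takes about 2.5 to 4.5 N straight down on the counterweight; it moves freely, slightly damped.
- barrier_pivot (a point): Centre of the hinge, 80 mm above the bench, at station x = -112 mm, y = 0, in the top of a grey post (34 x 40 mm, 100 mm high). The hinge axis is parallel to station y. The raised arm stands upright over this post, up to 270 mm above the bench, with the blade then on its lane side, no nearer than 50 mm to the lane's middle line.
- barrier_weight (a point): Centre of the counterweight, a dark steel cylinder (radius 20 mm, 50 mm long, axis along station y, yellow band) on the tail, 65 mm from the hinge axis. Closed: 42 mm nearer the robot (-x) than the hinge and 50 mm above it, its top 150 mm above the bench. As the arm rises it swings to -x and down: level with the hinge at 0.87 rad, 46 mm below it at the end.
- barrier_tip (a point): Free end of the yellow and red arm, 186 mm from the hinge; bar 12 mm wide, 14 mm high. A thin red blade hangs from it over the lane, down to 28 mm above the bench when closed, and blocks the puck. Closed, the end lies in a grey fork post (16 x 34 mm, 95 mm high, centre at station x = +60 mm, y = 0).
- puck: Detector puck with white sides and black cap on a white square tray. Tray 69 x 69 mm with cut corners, 9 mm high; puck 46 mm in diameter; 34 mm high in all. Origin: centre of the underside, z up. Stands loose on the lane floor on the +y side of the barrier, square to the rails within a few degrees, about 85 g. Against the end stop its centre is at station y = -72 mm.
- lane_stop (a point): Middle of the near (+y) face of the yellow end stop, at the height of the lane floor, station y = -106 mm. The stop crosses the lane; its top is 26 mm above the bench.
- rail_post (a point): Foot point, at bench height, of a fixed upright grey post, 40 x 40 mm, that stands in front of the bench to the robot's left and reaches far above the robot. The robot starts beyond it: draw the arm in before swinging it to the bench.
- dropper: White dropper bottle with red cap, 36 mm in diameter, 107 mm high, standing on the bench; origin under its centre. Leave alone.
- bin: Small yellow open parts bin, 106 x 66 x 45 mm; origin under its centre. Leave alone.
- gauge: Steel ring gauge, 52 mm in diameter, 14 mm high, lying flat; origin under its centre. Leave alone.
- tape: Yellow tape roll, 63 mm in diameter, 19 mm high, lying flat; origin under its centre. Leave alone.

How it is judged (in metres and radians):
On the way, in this order (a step that is already met when the one before it is completed fails the run):
1. the barrier is fully raised while the puck still waits before it (value of joint barrier above 1.5 rad and y of puck in the frame of station above 0.03 m), for 0.3 s.
2. the puck has been pushed under the raised barrier to the end stop (value of joint barrier above 1.5 rad and y of puck in the frame of station below -0.06 m), for 0.2 s.
At the end, for the whole second after the job is handed in: The barrier stays up by itself (joint above 1.5 rad); the puck lies flat and at rest in the lane with its tray within 12 mm of the end stop; the four bystanders are within 30 mm of where they began (all of step 2 and y of puck in the frame of station above -0.085 m and x of puck in the frame of station between -0.012 and 0.012 m and z of puck in the frame of station below 0.012 m and angle between puck's own z axis and vertical below 0.1 rad and linear speed of puck below 0.02 m/s and distance of each of dropper, bin, gauge, tape from where it was at the start of the episode below 0.03 m); the robot touches nothing.
It fails at once if the puck is lifted off the lane floor (more than 12 mm) (z of puck in the frame of station above 0.018 m).
It fails at once if the puck is tipped (angle between puck's own z axis and vertical above 0.4 rad).
It fails at once if the puck leaves the lane sideways (x of puck in the frame of station above 0.02 m or x of puck in the frame of station below -0.02 m).
It fails at once if the puck is under or past the barrier while the barrier is not raised (y of puck in the frame of station below 0.03 m and value of joint barrier below 1.4 rad).
It fails at once if a bystander (bottle, bin, ring gauge or tape roll) is pushed away, lifted or carried (more than 30 mm) (distance of any of dropper, bin, gauge, tape from where it was at the start of the episode above 0.03 m).
It also fails if it takes over 61 s, if anything falls off the work surface, if the arm or the gripper's body presses on something with over 40 N, if the wrist force passes 120 N, or if a joint passes its speed limit or range.

### The arm

A 6-joint arm with a two-finger parallel gripper is mounted at the origin on a cart in front of the work surface, level with it; the furniture and walls round the work are solid. World frame = base frame: x ahead of the robot, y to its left, z up, the work surface at z = 0. Lengths are in mm, angles in rad, forces in N, time in s.
With the tool pointing down it reaches from about 300 to 775 mm from the base axis. Payload 14.6 kg.
Tool frame: the origin (TCP) lies on the centre line of the jaws, within the pads' length; the fingertips stand 19 mm ahead of it and the grasp point (between the pads) is the TCP (bot.tip_reach is the distance from the TCP to the fingertips, in mm); z points along the fingers, y is the line along which they close (so a half turn about z gives the same grasp; the last joint's range is limited). The gripper opens to 85 mm and grips with 20 to 120 N. Pads are 22 mm wide; open, the fingers measure 114 mm over their backs; the gripper's body (76 mm by 85 mm) begins 54 mm behind the grasp point. The pads swing forward as they close: fully open they stand 13 mm farther back than shut.
Start: joints at [1.125, 0.3, 1.521, -0, 1.321, -0.067], TCP at [203.39, 511.001, 213.181] pointing down, gripper open.
Joint ranges: [-3.03, 3.03], [-0.79, 2.21], [0.23, 2.52], [-1.04, 4.18], [0, 3.07], [-2.55, 2.55]. Speed limits (rad/s): [2.22, 2.22, 2.57, 3.14, 3.14, 3.14].

### API

Orientations are given as a unit quaternion [w, x, y, z].
In Python, from rig import bot gives the robot as it stands. Calls block until the motion is done:
- bot.move_to(position, orientation): joint-space move of the TCP to a pose.
- bot.servo_line(position, attitude=None, speed=150, until_force=None): straight line of the TCP; attitude=None keeps the orientation; speed is the mean speed in mm/s. With until_force (N) it stops when the force on the tool has changed by that much, and returns True; else False.
- bot.move_joints(angles): joint-space move.
- bot.move_gripper(opening, grip_force=None): finger opening in mm; grip_force is the grip in N (None keeps the last); returns when the fingers have stopped.
- bot.dwell(seconds).
- bot.ik(position, orientation): joint angles nearest the present ones, or None.
- bot.read_state(): the state.
- bot.read_camera(name): name is "scene" or "top"; returns a dict with "image" (384x512x3 uint8, blue, green, red), "depth" (384x512 float32, mm along the optical axis (not along the pixel's ray), 0 where there is no reading), "fovy" (degrees; the focal length in pixels is half the picture's height over the tangent of half this angle, whatever the lens; pixels are square), "cx", "cy" (the principal point, pixels), "eye" and "attitude" of the camera in the world. Camera axes: x right, y down, z forward; pixel columns grow to the right and rows downward; lengths in mm; the calibration is good to about 2 mm. A picture is of the moment at which its call begins.
A pose or a line that the arm cannot do raises bot.MotionError and nothing moves.
- bot.finish_job(): hands the job in; it is judged then, once.
The state is a dict: "clock": time; "joint_positions": joint angles; "qvel": joint speeds; "effort": joint torques, N m; "ee_pos": TCP position; "tool_rot": TCP orientation; "ft_force": force on the tool from outside, world axes, zero at the start; "moment": the same for the moment, N m; "grip_width": finger opening in mm; "grip_force": force on a finger pad.
Only numpy, scipy, OpenCV 4.12 (cv2) and the standard library are available. Lean on these libraries where they do the work, as an engineer would, in place of code of your own. Each camera call takes 0.05 s, during which the arm holds its last target. There are 200 camera calls.

## Working session

There is one attempt and no reset: what is moved stays moved. The work goes in short steps, each a Python script; the robot and the scene stay as the last script left them, time stands still between calls to the robot, and variables do not carry over. Pictures are saved under pics/ and viewed, at most 10 in all, crops included, and the job is handed in when it is done.

```bash
mkdir -p pics; ls
cat > h.py <<'E'
import numpy as np, cv2
from scipy.spatial.transform import Rotation as R
from rig import bot
def cam(n):
    c=bot.read_camera(n); h=c["image"].shape[0]; c["f"]=h/2/np.tan(np.radians(c["fovy"])/2)
    q=c["attitude"]; c["R"]=R.from_quat([q[1],q[2],q[3],q[0]]).as_matrix(); return c
def ray(c,u,v): return c["R"]@np.array([(u-c["cx"])/c["f"],(v-c["cy"])/c["f"],1.0])
def plane(c,u,v,z):
    d=ray(c,u,v); e=np.array(c["eye"]); return e+d*(z-e[2])/d[2]
def cloud(c):
    v,u=np.mgrid[:384,:512]; d=np.stack([(u-c["cx"])/c["f"],(v-c["cy"])/c["f"],np.ones(u.shape)],-1)*c["depth"][...,None]
    return d@c["R"].T+np.array(c["eye"])
E
python3 - <<'E'
from h import *
for n in("scene","top"):
    c=cam(n); cv2.imwrite(f"pics/{n}0.png",cv2.resize(c["image"],(768,576),interpolation=cv2.INTER_CUBIC))
    print(n,c["eye"],c["attitude"],c["f"],c["cx"],c["cy"],(c["depth"]>0).mean()); np.save(n+"0.npy",cloud(c)); np.save(n+"i.npy",c["image"])
s=bot.read_state(); print(s["clock"],s["tool_rot"],s["grip_width"])
E
```

```text
pics
scene [-169.61713807 -683.31175992  759.1068739 ] [-0.43809225  0.81709963 -0.3297067   0.1780923 ] 454.2366749795252 264.0645045764909 188.07662236460263 0.9905954996744791
top [ 345.67115145   -3.78468043 1081.98487854] [ 0.06530166 -0.70457659  0.70520617 -0.04462925] 387.58215218332674 259.33634911007437 192.41360019687866 0.9960581461588541
0.1 [-1.32920649e-04  1.88266897e-01  9.82117765e-01 -5.03447196e-04] 85.60612138615551
```

View pics/top0.png

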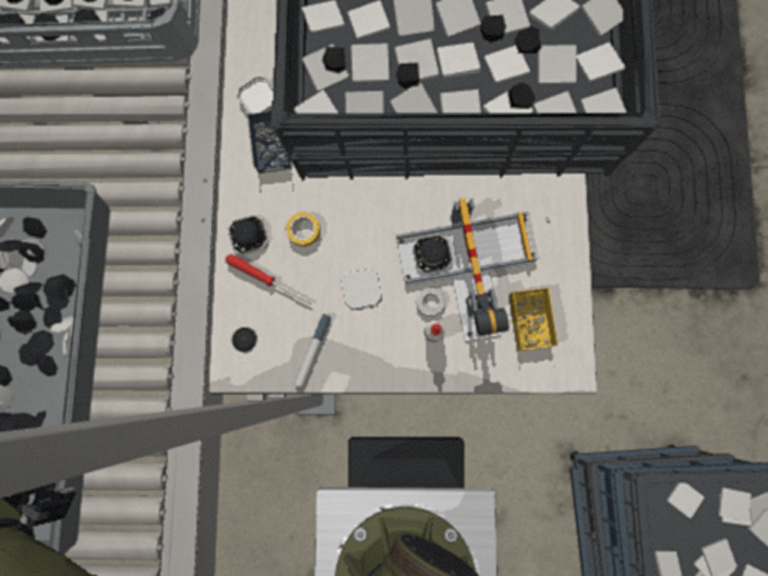

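View pics/scene0.png

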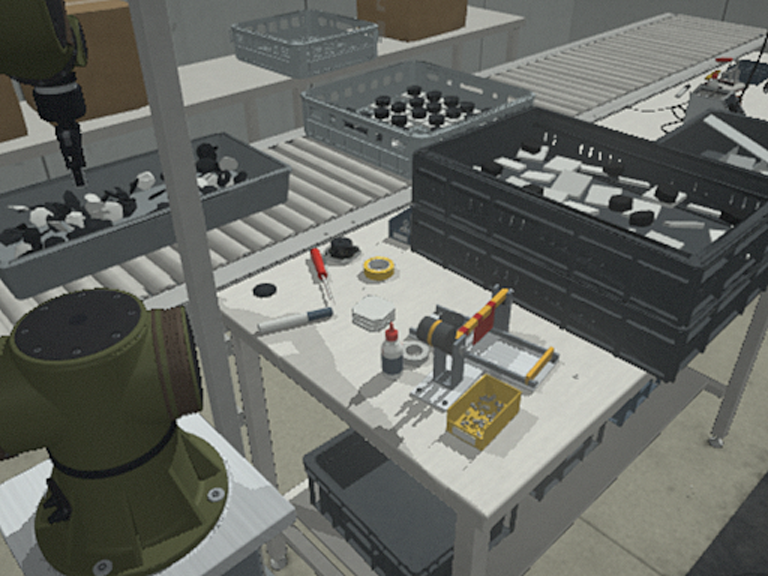

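Top view (768-wide): the station is yawed about 10°. The puck is at (432,253), stop (528,238), weight (488,316), arm tip (463,205), bottle (435,330), gauge (431,302), bin (532,320) and the rail post's foot near (318,403). Next I'll measure these.

Run:
```python
from h import *
for n in("top","scene"):
    P=np.load(n+"0.npy"); I=np.load(n+"i.npy"); hsv=cv2.cvtColor(I,cv2.COLOR_BGR2HSV)
    H,S,V=[hsv[...,i].astype(int) for i in range(3)]
    X,Y,Z=P[...,0],P[...,1],P[...,2]
    reg=(X>150)&(X<560)&(Y>-320)&(Y<350)&(Z>-20)&(Z<200)
    y=(reg&(H>15)&(H<32)&(S>130)&(V>90)).astype(np.uint8)
    k,L,st,ce=cv2.connectedComponentsWithStats(y)
    for i in range(1,k):
        if st[i,4]>15:
            m=L==i; p=P[m]; print(n,"yel",st[i,4],ce[i].round(1),np.median(p,0).round(),p.min(0).round(),p.max(0).round())
    # red cap/blade
    r=(reg&((H<8)|(H>172))&(S>130)&(V>70)).astype(np.uint8)
    k,L,st,ce=cv2.connectedComponentsWithStats(r)
    for i in range(1,k):
        if st[i,4]>8:
            p=P[L==i]; print(n,"red",st[i,4],ce[i].round(1),np.median(p,0).round(),p.min(0).round(),p.max(0).round())
    # dark things
    d=(reg&(V<70)&(X<460)&(Z>15)).astype(np.uint8)
    k,L,st,ce=cv2.connectedComponentsWithStats(d)
    for i in range(1,k):
        if st[i,4]>30:
            p=P[L==i]; print(n,"dark",st[i,4],ce[i].round(1),np.median(p,0).round(),p.min(0).round(),p.max(0).round())
    # high points
    m=reg&(Z>125); print(n,"high>125",m.sum(),P[m].mean(0).round(1),P[m].min(0).round(),P[m].max(0).round())
    # rail post
    m=(X>20)&(X<250)&(Y>20)&(Y<400)&(Z>250)&(Z<900)
    for a in range(-100,900,100):
        m=(X>0)&(X<260)&(Y>40)&(Y<300)&(Z>a+10)&(Z<a+100)
        if m.sum()>20: print(n,"post",a,m.sum(),np.percentile(P[m],[2,50,98],axis=0).round().tolist())
# top ray checks
c=cam("top")
for nm,u,v,z in[("puck",432/1.5,253/1.5,34),("stop",528/1.5,238/1.5,26),("gauge",431/1.5,302/1.5,14),("bottle",435/1.5,330/1.5,107),("weight",490/1.5,315/1.5,150),("tip",463/1.5,205/1.5,90)]:
    print(nm,plane(c,u,v,z).round(),)
```

```text
top yel 45 [316.4 176.9] [ 542. -122.   87.] [ 528. -130.   77.] [ 556. -117.   92.]
top yel 28 [319.6 191.8] [ 502. -131.   87.] [ 494. -137.   83.] [ 513. -126.   90.]
top yel 712 [355.4 212.7] [ 454. -239.    5.] [ 402. -270.   -3.] [ 509. -195.   49.]
top yel 47 [328.1 213.2] [ 441. -142.  147.] [ 423. -147.  112.] [ 463. -137.  152.]
top red 134 [169.7 181.7] [544. 278.  20.] [522. 247.  11.] [560. 319.  25.]
top red 19 [318.1 184.7] [ 521. -127.   88.] [ 515. -132.   84.] [ 526. -122.   92.]
top red 36 [290.3 219.2] [432. -53.  90.] [425. -61.  87.] [440. -45. 108.]
top dark 89 [321.2 217.3] [ 430. -125.  145.] [ 418. -140.  123.] [ 455. -115.  152.]
top dark 45 [334.5 216.8] [ 432. -158.  146.] [ 425. -166.  136.] [ 442. -149.  152.]
top high>125 526 [388.7  -3.5 151.2] [ 267. -170.  126.] [463. 304. 200.]
top post -100 777 [[12.0, 45.0, -24.0], [113.0, 121.0, -1.0], [151.0, 158.0, -0.0]]
top post 0 834 [[15.0, 41.0, 11.0], [59.0, 74.0, 16.0], [108.0, 116.0, 90.0]]
top post 100 47 [[48.0, 40.0, 113.0], [58.0, 47.0, 140.0], [64.0, 58.0, 162.0]]
top post 500 78 [[168.0, 281.0, 5
[... 767 characters left out ...]
30.  134.] [ 414. -142.  120.] [ 425. -122.  143.]
scene dark 156 [295.8 226.8] [ 429. -166.  132.] [ 419. -171.  111.] [ 458. -149.  146.]
scene high>125 880 [341.1 100.5 153.6] [ 262. -170.  125.] [460. 309. 200.]
scene post -100 235 [[115.0, 41.0, -5.0], [132.0, 70.0, -2.0], [149.0, 98.0, -0.0]]
scene post 400 40 [[95.0, 279.0, 491.0], [123.0, 289.0, 496.0], [147.0, 299.0, 500.0]]
scene post 500 1252 [[27.0, 45.0, 512.0], [63.0, 70.0, 578.0], [166.0, 279.0, 599.0]]
scene post 600 399 [[30.0, 40.0, 610.0], [47.0, 47.0, 618.0], [88.0, 74.0, 627.0]]
puck [576. -52.  34.]
stop [ 605. -230.   26.]
gauge [488. -50.  14.]
bottle [428. -52. 107.]
weight [ 449. -138.  150.]
tip [ 650. -105.   90.]
```

```bash
python3 - <<'E'
from h import *
for n in("top","scene"):
    P=np.load(n+"0.npy"); I=np.load(n+"i.npy"); hsv=cv2.cvtColor(I,cv2.COLOR_BGR2HSV)
    H,S,V=[hsv[...,i].astype(int) for i in range(3)]
    X,Y,Z=P[...,0],P[...,1],P[...,2]
    for a in(-200,-100,-30,30,100,200,300,400,500,600):
        m=(X>50)&(X<250)&(Y>120)&(Y<450)&(Z>a)&(Z<a+60)&(S<60)&(V>60)
        if m.sum()>10: print(n,"post",a,m.sum(),np.percentile(P[m],[3,50,97],axis=0).round().tolist())
    reg=(X>400)&(X<720)&(Y>-300)&(Y<60)&(Z>-20)&(Z<180)
    for nm,m in(("yel",reg&(H>15)&(H<32)&(S>130)&(V>90)),("dark",reg&(V<70)&(Z>18)&(Z<170)),("high",reg&(Z>125))):
        k,L,st,ce=cv2.connectedComponentsWithStats(m.astype(np.uint8))
        for i in range(1,k):
            if st[i,4]>25:
                p=P[L==i]; print(n,nm,st[i,4],ce[i].round(1),np.median(p,0).round(),p.min(0).round(),p.max(0).round())
    if n=="top":
        # lane rails: line of the stop bar's long axis, arm long axis
        m=reg&(Z>72)&(Z<100)&(X>490)&(S>110); q=P[m]; vx,vy,x0,y0=cv2.fitLine(q[:,:2].astype(np.float32),2,0,.01,.01).ravel(); print("arm line",m.sum(),vx,vy,x0,y0,np.degrees(np.arctan2(vy,vx)))
        m=reg&(Z>16)&(Z<34)&(H>15)&(H<32)&(S>110)&(X>540); q=P[m].astype(np.float32); print("stop rect",m.sum(),cv2.minAreaRect(q[:,:2]))
        m=reg&(Z>10)&(Z<24)&(X>520)&(S<60); q=P[m].astype(np.float32); print("rails rect",m.sum(),cv2.minAreaRect(q[:,:2]))
        m=reg&(Z>26)&(Z<42)&(V<75)&(X>530)&(Y>-90)&(Y<0); q=P[m].astype(np.float32); print("cap",m.sum(),cv2.minEnclosingCircle(q[:,:2]),q.mean(0))
E
python3 - <<'E'
import numpy as np,cv2
I=np.load("topi.npy")[125:245,255:375]; cv2.imwrite("pics/crop.png",cv2.resize(I,(600,600),interpolation=cv2.INTER_CUBIC))
E
```

```text
top post -100 453 [[55.0, 369.0, -97.0], [142.0, 370.0, -68.0], [232.0, 372.0, -42.0]]
top post -30 2780 [[54.0, 125.0, -21.0], [125.0, 390.0, 2.0], [222.0, 446.0, 7.0]]
top post 500 23 [[168.0, 280.0, 503.0], [174.0, 302.0, 513.0], [186.0, 336.0, 533.0]]
top yel 80 [309.4 141. ] [ 641. -106.   86.] [ 618. -116.   11.] [ 661. -100.   90.]
top yel 105 [349.3 157.1] [ 611. -222.   25.] [ 565. -235.   15.] [ 653. -213.   32.]
top yel 49 [312.8 159.9] [ 588. -115.   86.] [ 574. -123.   49.] [ 605. -108.   93.]
top yel 45 [316.4 176.9] [ 542. -122.   87.] [ 528. -130.   77.] [ 556. -117.   92.]
top yel 28 [319.6 191.8] [ 502. -131.   87.] [ 494. -137.   83.] [ 513. -126.   90.]
top yel 712 [355.4 212.7] [ 454. -239.    5.] [ 402. -270.   -3.] [ 509. -195.   49.]
top yel 47 [328.1 213.2] [ 441. -142.  147.] [ 423. -147.  112.] [ 463. -137.  152.]
top dark 43 [304.  143.4] [642. -95.  51.] [ 640. -106.   19.] [650. -89.  93.]
top dark 240 [288.1 167.7] [578. -52.  39.] [557. -74.  19.] [603. -30.  45.]
top dark 63 [322.4 202.8] [ 475. -132.   94.] [ 454. -152.   52.] [ 489. -123.  146.]
top dark 109 [319.8 215.3] [ 432. -122.  143.] [ 418. -140.   20.] [ 480. -115.  152.]
top dark 45 [334.5 216.8] [ 432. -158.  146.] [ 425. -166.  136.] [ 442. -149.  152.]
top high 350 [327.8 214.1] [ 439. -142.  146.] [ 418. -170.  128.] [ 463. -115.  153.]
arm line 301 0.9853068 0.17079367 579.80206 -117.01821 9.833967Traceback (most recent call last):
  File "<stdin>", line 18, in <module>
cv2.error: OpenCV(4.12.0) /io/opencv/modules/imgproc/src/convhull.cpp:143: error: (-215:Assertion failed) total >= 0 && (depth == CV_32F || depth == CV_32S) in function 'convexHull'
```

View pics/crop.png

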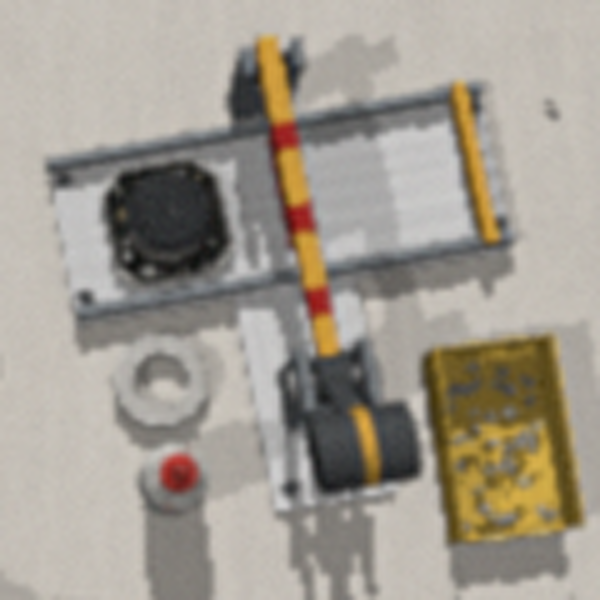

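Run:
```python
from h import *
P=np.load("scene0.npy"); Q=np.load("top0.npy")
for v in(20,60,100,140,180,220,260,300,340):
    u0=(148+ (v*1.5)*0.165)/1.5
    print("sc",v,[P[v,int(u0+k)].round().tolist() for k in(6,14,22)])
for u in(20,60,100,140,180,200,210,216):
    v0=(452-u*1.5*0.15)/1.5
    print("top",u,[Q[int(v0+k),u].round().tolist() for k in(-6,0,8)])
print(bot.tip_reach)
# IK samples
rng=np.random.default_rng(0); D=[]
for i in range(60):
    a=rng.uniform(-.6,1.2); r=rng.uniform(330,650); z=rng.uniform(60,350)
    o=R.from_euler("ZYX",[a+rng.uniform(-.5,.5),rng.uniform(-.5,.5),np.pi+rng.uniform(-.6,.6)]); q=o.as_quat()
    p=[r*np.cos(a),r*np.sin(a),z]; j=bot.ik(p,[q[3],*q[:3]])
    if j is not None: D.append(np.r_[j,p,q])
D=np.array(D); np.save("ik.npy",D); print(len(D)); print(D[:3].round(3))
from scipy.optimize import least_squares
def fk(j,g):
    # g: d1,a1,a2,a3,d4,d6, offsets
    d1,a1,a2,a3,d4,d6=g[:6]
    Rz=lambda t:R.from_euler("z",t); Ry=lambda t:R.from_euler("y",t)
    A=Rz(j[0]); p=A.apply([a1,0,d1]); A=A*Ry(j[1]); p=p+A.apply([0,0,a2])
    A=A*Ry(j[2]); p=p+A.apply([a3,0,d4]); A=A*Rz(j[3]*g[7]); 
    A=A*Ry(j[4]); p=p+A.apply([g[6],g[9],d6]); A=A*Rz(g[8]*j[5])
    return p,A
best=None
for s4 in(1,-1):
  for s6 in(1,-1):
    def f(g):
        gg=np.r_[g[:7],s4,s6,g[7]]; e=[]
        for d in D:
            p,A=fk(d[:6],gg); e+=list((p-d[6:9])); e+=list(200*(A.inv()*R.from_quat(d[9:])*R.from_euler("z",-g[8])).as_rotvec())
        return e
    s=least_squares(f,[300,50,300,0,300,250,0,0,0.1],max_nfev=60); print(s4,s6,s.x.round(2),np.sqrt(np.mean(np.square(s.fun))))
```

```text
sc 20 [[288.0, 271.0, 522.0], [1018.0, 1700.0, 160.0], [1065.0, 1701.0, 152.0]]
sc 60 [[288.0, 272.0, 436.0], [887.0, 1435.0, 32.0], [908.0, 1392.0, 38.0]]
sc 100 [[285.0, 269.0, 342.0], [603.0, 866.0, 71.0], [613.0, 819.0, 83.0]]
sc 140 [[282.0, 269.0, 238.0], [449.0, 562.0, 68.0], [477.0, 562.0, 58.0]]
sc 180 [[282.0, 271.0, 121.0], [386.0, 436.0, -2.0], [403.0, 417.0, -1.0]]
sc 220 [[276.0, 267.0, -6.0], [302.0, 271.0, -22.0], [320.0, 259.0, -25.0]]
sc 260 [[275.0, 268.0, -153.0], [299.0, 266.0, -167.0], [350.0, 315.0, -232.0]]
sc 300 [[142.0, -14.0, -1.0], [298.0, 263.0, -335.0], [351.0, 312.0, -413.0]]
sc 340 [[93.0, -112.0, -3.0], [105.0, -123.0, -2.0], [116.0, -135.0, -2.0]]
top 20 [[304.0, 269.0, 657.0], [297.0, 270.0, 654.0], [288.0, 270.0, 653.0]]
top 60 [[303.0, 269.0, 575.0], [296.0, 269.0, 574.0], [285.0, 269.0, 572.0]]
top 100 [[303.0, 269.0, 456.0], [294.0, 268.0, 456.0], [281.0, 269.0, 454.0]]
top 140 [[302.0, 270.0, 262.0], [290.0, 270.0, 261.0], [274.0, 269.0, 259.0]]
top 180 [[301.0, 269.0, -98.0], [284.0, 269.0, -99.0], [206.0, 442.0, -852.0]]
top 200 [[301.0, 269
[... 427 characters left out ...]
0e-01  1.47800e+00 -6.55000e-01  1.43900e+00
   1.41200e+00  4.96624e+02  2.66135e+02  2.17651e+02  8.24000e-01
   4.63000e-01 -5.00000e-03  3.27000e-01]
 [ 7.59000e-01 -1.20000e-02  1.78100e+00  1.00000e-01  1.72500e+00
   1.71700e+00  2.00052e+02  2.75841e+02  2.71600e+02  9.38000e-01
   2.95000e-01 -1.79000e-01  3.20000e-02]]
1 1 [224.92  -4.1  424.79  43.19 457.22 263.8    5.46  34.21   1.57] 5.235795916796061
1 -1 [224.92  -4.1  424.79  43.19 457.22 263.8    5.46  34.21  -1.85] 63.474140537552096
-1 1 [   9.13   -1.42  184.83  -40.01  399.61 -125.17  -58.63   36.86    1.64] 69.6167805314149
-1 -1 [   9.13   -1.42  184.83  -40.01  399.61 -125.17  -58.62   36.86   -1.78] 87.10401273769985
```

The rail post is near (283,289), and the fitted link lengths are 425/457 with 264 from wrist to TCP. The station origin comes out at about (591,-116), yaw 9.8°. I'll draw the arm in, swing it past the post, and take the pre-press pose over the weight.

```bash
cat >> h.py <<'E'
yaw=np.radians(9.83); O=np.array([591.,-116.,0]); M=R.from_euler("z",yaw).as_matrix()
def W(p): return O+M@np.array(p,float)
def toS(p): return M.T@(np.array(p)-O)
def quat(zs,ys):
    "tool z and y axes in station frame -> wxyz"
    z=M@np.array(zs,float); y=M@np.array(ys,float); x=np.cross(y,z); q=R.from_matrix(np.stack([x,y,z],1)).as_quat(); return [q[3],*q[:3]]
t=np.radians(30); PZ=np.array([np.sin(t),0,-np.cos(t)]); PQ=quat(PZ,[0,1,0]); PQ2=quat(PZ,[0,-1,0])
def press(th,phi=np.radians(18),gap=0):
    a=np.arctan2(50,-42)+th; c=np.array([-112+65.3*np.cos(a),0,80+65.3*np.sin(a)])
    k=c+(20+gap)*np.array([np.sin(phi),0,np.cos(phi)])
    return W(k+11*np.array([np.cos(t),0,np.sin(t)])-19*PZ)
E
python3 - <<'E'
from h import *
bot.move_gripper(0)
bot.move_joints([1.125,-.45,2.15,0,1.44,-.067])
print(bot.read_state()["ee_pos"])
bot.move_joints([-.25,-.45,2.15,0,1.44,-.067])
for q in(PQ,PQ2):
    print([None if j is None else np.round(j,2).tolist() for j in (bot.ik(press(0,gap=50),q),bot.ik(press(0),q),bot.ik(press(1.05),q))])
s=bot.read_state(); print(s["clock"],s["ee_pos"],s["ft_force"],press(0),press(1.05))
E
```

```text
[ 77.00281762 245.98495061 242.40683913]
[[-0.55, -0.09, 2.02, 0.46, 0.85, -2.54], None, None]
[[-0.55, -0.09, 2.02, 0.46, 0.85, 0.61], [-0.58, -0.05, 2.11, 0.52, 0.75, 0.49], [-0.63, 0.02, 2.21, 0.65, 0.63, 0.29]]
3.75 [255.65927881 -27.13548487 242.0400974 ] [-0.60054147 -0.48873952 -0.20020042] [ 445.37599014 -141.23216476  170.97614067] [ 423.43355458 -145.03411438  109.42226799]
```

Run:
```python
from h import *
bot.move_to(press(0,gap=50),PQ2)
f0=np.array(bot.read_state()["ft_force"])
hit=bot.servo_line(press(0,gap=-4),speed=40,until_force=2)
s=bot.read_state(); print(s["clock"],hit,"st",toS(s["ee_pos"]).round(1),toS(press(0)).round(1),np.round(s["ft_force"]-f0,1))
c=cam("scene"); cv2.imwrite("pics/s1.png",cv2.resize(c["image"][130:300,200:400],(800,680))[:600])
```

```text
6.1333 False st [-1.489e+02 -1.000e-01  1.674e+02] [-147.8    0.   171. ] [-1.   0.   0.3]
```

View pics/s1.png

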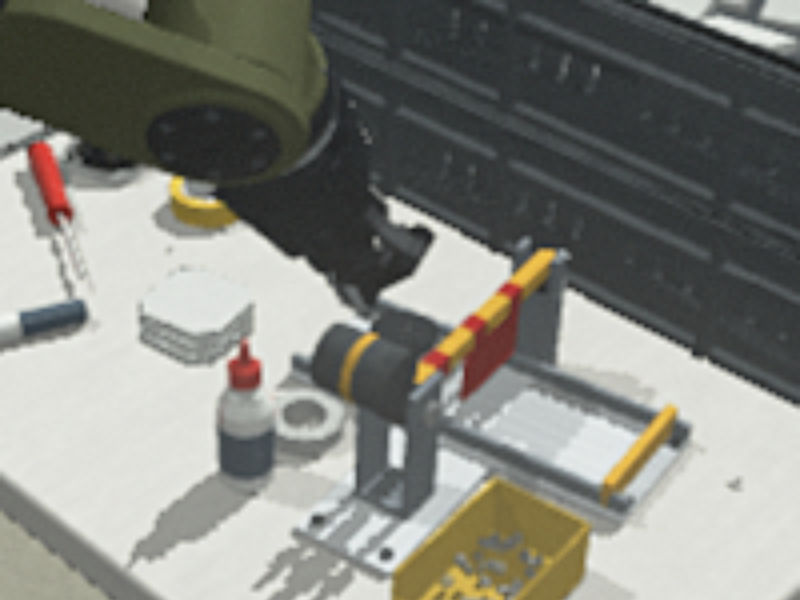

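The closed fingertips (crop 365,310) are just above the weight (370,360), with no contact yet. I'll follow the weight's arc down, watching the force.

Run:
```python
from h import *
f0=np.array(bot.read_state()["ft_force"])
for th in np.arange(.1,1.16,.15):
    hit=bot.servo_line(press(th,gap=-4),speed=50,until_force=18)
    s=bot.read_state(); print(round(th,2),hit,toS(s["ee_pos"]).round(1),np.round(s["ft_force"]-f0,1))
    if hit: break
c=cam("scene"); cv2.imwrite("pics/s2.png",cv2.resize(c["image"][130:300,200:400],(800,680))[:600]); print(s["clock"])
```

```text
0.1 False [-154.1    0.   162.5] [ 0.7 -0.1 -0.3]
0.25 False [-160.3    0.   155. ] [0.2 0.8 1.2]
0.4 False [-1.654e+02  1.000e-01  1.466e+02] [0.8 0.6 1.7]
0.55 False [-1.691e+02  1.000e-01  1.375e+02] [0.4 0.6 1. ]
0.7 False [-1.715e+02  1.000e-01  1.280e+02] [ 0.2 -0.2  1.5]
0.85 False [-1.725e+02  1.000e-01  1.182e+02] [1.5 0.4 1.5]
1.0 True [-172.3   -0.5  110.1] [-22.1  -1.4  22.4]
8.4167
```

View pics/s2.png

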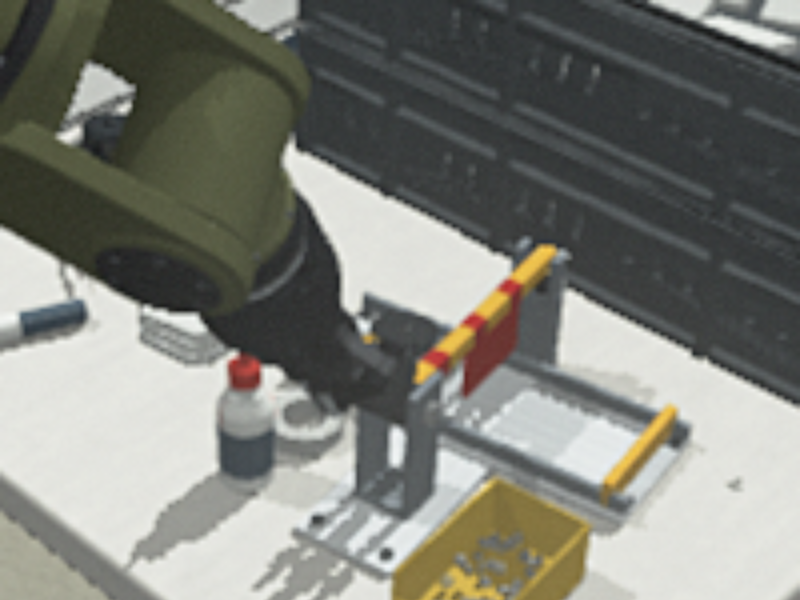

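The barrier is still shut. The fingers look open in the picture, which means they would straddle the weight. I'll back off up along the tool axis and check.

Run:
```python
from h import *
print(bot.read_state()["grip_width"])
for th in (.7,.4,.1):
    hit=bot.servo_line(press(th,gap=0),speed=80)
bot.servo_line(press(0,gap=50),speed=100)
bot.move_gripper(0,grip_force=40)
s=bot.read_state(); print(s["clock"],s["grip_width"],s["grip_force"],s["ft_force"])
c=cam("scene"); cv2.imwrite("pics/s3.png",cv2.resize(c["image"][130:300,200:400],(800,680))[:600])
print(toS(s["ee_pos"]))
tip=np.array(s["ee_pos"])+19*M@PZ; p=c["R"].T@(tip-c["eye"]); u,v=c["f"]*p[:2]/p[2]+[c["cx"],c["cy"]]; print("tip crop",(u-200)*4,(v-130)*4)
for w in([-154,0,130],[-154,25,150],[-154,-25,150],[-112,0,80]):
    p=c["R"].T@(W(w)-c["eye"]); u,v=c["f"]*p[:2]/p[2]+[c["cx"],c["cy"]]; print(w,(u-200)*4,(v-130)*4)
```

```text
-0.02971342495740541
10.5917 0.2021294434426879 0.0 [-0.18194458  0.45516674 -0.62232017]
[-1.32587788e+02  4.66729729e-02  2.18020858e+02]
tip crop 398.8604972415951 236.05558743042923
[-154, 0, 130] 363.7099042265479 366.18065404268
[-154, 25, 150] 327.9064510532248 321.99795920131544
[-154, -25, 150] 402.91957790067954 353.9129506010437
[-112, 0, 80] 399.63284077950357 397.8744403732112
```

View pics/s3.png

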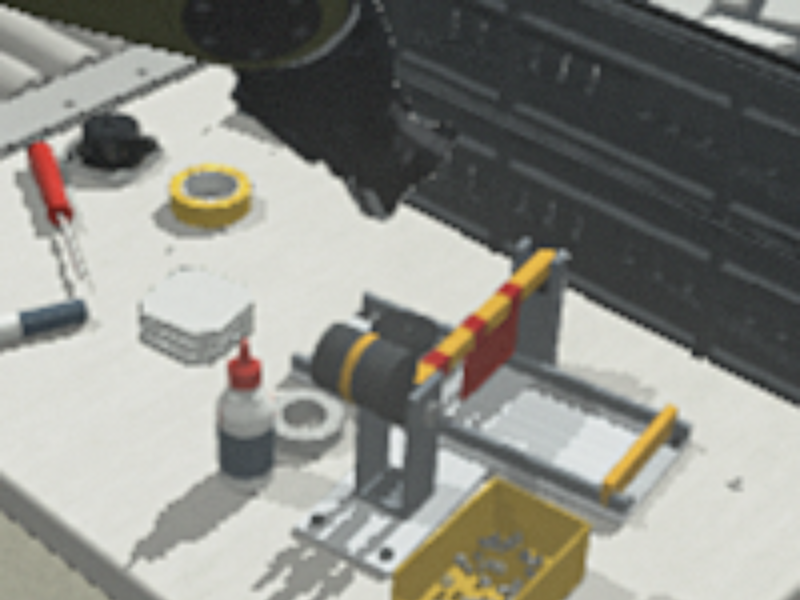

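```bash
cat >> h.py <<'E'
def toolpts():
    s=bot.read_state(); q=s["tool_rot"]; T=R.from_quat([q[1],q[2],q[3],q[0]]).as_matrix()
    for n in("scene","top"):
        c=cam(n); P=(cloud(c)-np.array(s["ee_pos"]))@T; P=P.reshape(-1,3)
        for a in range(-80,40,10):
            m=(abs(P[:,0])<80)&(abs(P[:,1])<80)&(P[:,2]>a)&(P[:,2]<a+10)
            if m.sum(): print(n,a,m.sum(),P[m].min(0).round()[:2],P[m].max(0).round()[:2])
E
python3 - <<'E'
from h import *
s=bot.read_state(); print(s["tool_rot"],PQ2,s["grip_width"]); toolpts()
E
```

```text
[-0.02178004  0.96231157  0.08278884  0.25812414] [np.float64(-0.02217503675332286), np.float64(0.9623740203837287), np.float64(0.08275836382310814), np.float64(0.2578673415785128)] -0.027839067528199517
scene -80 72 [-15. -41.] [11. 40.]
scene -70 61 [-15. -31.] [ 9. 34.]
scene -60 13 [-14.  -5.] [-7. 12.]
scene -50 23 [-13.  -7.] [-8. 15.]
scene -40 25 [-13. -12.] [ 1. 14.]
scene -30 22 [-13. -12.] [ 5. 14.]
scene -20 4 [-11.  -3.] [-7.  7.]
top -80 106 [ -7. -37.] [15. 39.]
top -70 56 [ -2. -32.] [15. 33.]
top -60 19 [  4. -13.] [13.  7.]
top -50 26 [  5. -13.] [13. 14.]
top -40 29 [ -4. -13.] [13. 15.]
top -30 17 [  7. -10.] [13. 14.]
top -20 1 [ 7. -6.] [ 7. -6.]
```

Fingertips in both depth views end about 18 mm *behind* the reported TCP, not 19 mm ahead, so the press passed above the weight. I'll probe with the observed reach.

```bash
cat >> h.py <<'E'
def press(th,phi=np.radians(18),gap=0,L=19,hw=11):
    a=np.arctan2(50,-42)+th; c=np.array([-112+65.3*np.cos(a),0,80+65.3*np.sin(a)])
    k=c+(20+gap)*np.array([np.sin(phi),0,np.cos(phi)])
    return W(k+hw*np.array([np.cos(t),0,np.sin(t)])-L*PZ)
E
python3 - <<'E'
from h import *
L=-18
print([bot.ik(press(th,L=L),PQ2) is not None for th in(0,.5,1.05)])
bot.servo_line(press(0,gap=25,L=L),speed=80); bot.dwell(.3)
f0=np.array(bot.read_state()["ft_force"])
hit=bot.servo_line(press(0,gap=-15,L=L),speed=25,until_force=2.5)
s=bot.read_state(); print(s["clock"],hit,toS(s["ee_pos"]).round(1),toS(press(0,L=L)).round(1),np.round(s["ft_force"]-f0,1))
c=cam("scene"); cv2.imwrite("pics/s4.png",cv2.resize(c["image"][130:300,200:400],(800,680))[:600])
E
```

```text
[True, True, True]
12.9583 True [-1.303e+02  1.000e-01  1.361e+02] [-129.3    0.   138.9] [0.9 0.2 0.8]
```

View pics/s4.png

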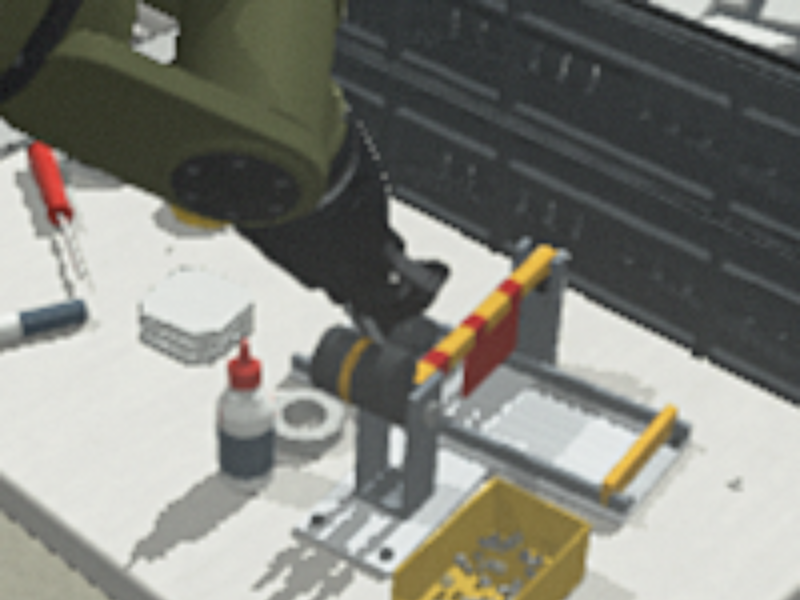

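The tips now touch the weight's top (crop 370,335), 3 mm from where I predicted, so the true reach is about -16 mm. I'll follow the arc.

Run:
```python
from h import *
f0=np.array(bot.read_state()["ft_force"])
for th in np.arange(.1,1.16,.15):
    hit=bot.servo_line(press(th,gap=-4,L=-18),speed=60,until_force=25)
    s=bot.read_state(); print(round(th,2),hit,toS(s["ee_pos"]).round(1),np.round(s["ft_force"]-f0,1))
    if hit: break
c=cam("scene"); cv2.imwrite("pics/s5.png",cv2.resize(c["image"][100:300,200:400],(600,600))); print(s["clock"])
```

```text
0.1 False [-135.4    0.   130.6] [-0.8  0.8  0.4]
0.25 False [-141.6   -0.   123.2] [-1.9  1.1  0.9]
0.4 False [-146.6   -0.   114.9] [-1.2  0.8  1. ]
0.55 False [-150.5    0.   105.8] [-1.8  0.6 -0.8]
0.7 False [-1.529e+02  1.000e-01  9.630e+01] [-1.9  0.6 -1.3]
0.85 False [-1.538e+02  1.000e-01  8.660e+01] [-1.8  0.7 -0.9]
1.0 False [-1.533e+02  1.000e-01  7.680e+01] [-2.2 -0.  -1.4]
1.15 False [-1.514e+02  1.000e-01  6.720e+01] [-2.4 -0.4 -1.3]
15.5
```

View pics/s5.png

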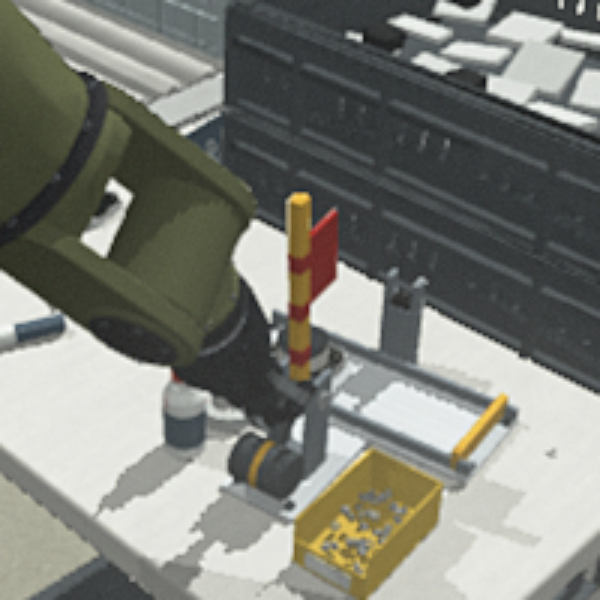

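The barrier stands fully up, and nothing else has moved. I'll retreat, then plan a push with the fingers tilted toward -y so the wrist stays on the +y side, clear of the raised barrier.

```bash
cat >> h.py <<'E'
u=np.radians(30); UZ=np.array([0,-np.sin(u),-np.cos(u)]); UQ=[quat(UZ,[1,0,0]),quat(UZ,[-1,0,0])]
def pushp(y,z=26,x=0,L=-17,hw=12):
    "TCP for leading fingertip edge at station (x,y,z)"
    return W(np.array([x,y,z])+hw*np.array([0,np.cos(u),-np.sin(u)])-L*UZ)
E
python3 - <<'E'
from h import *
s=bot.read_state(); p=np.array(s["ee_pos"])
p1=p-60*M@PZ; bot.servo_line(p1,speed=120); bot.servo_line([p1[0],p1[1],240],speed=150)
for q in UQ:
    for a in((150,200),(105,120),(105,26),(40,26),(-47,26)):
        j=bot.ik(pushp(*a),q); print(a,None if j is None else np.round(j,2).tolist())
P=np.load("top0.npy"); Q=(P-O)@M
m=(abs(Q[...,0])<130)&(Q[...,1]>100)&(Q[...,1]<330)&(Q[...,2]>12)&(Q[...,2]<110); k,Lb,st,ce=cv2.connectedComponentsWithStats(m.astype(np.uint8))
for i in range(1,k):
    if st[i,4]>20: print(st[i,4],Q[Lb==i].min(0).round(),Q[Lb==i].max(0).round())
# puck now + barrier
c=cam("top"); q=(cloud(c)-O)@M; m=(abs(q[...,0])<45)&(q[...,1]>20)&(q[...,1]<110)&(q[...,2]>26)&(q[...,2]<50); print("puck",m.sum(),q[m].mean(0),q[m].min(0),q[m].max(0))
m=(q[...,0]<-60)&(q[...,0]>-150)&(abs(q[...,1])<20)&(q[...,2]>200)&(q[...,2]<300); print("bar",m.sum(),np.median(q[m],0) if m.sum() else 0)
print(bot.read_state()["clock"])
E
```

```text
(150, 200) [0.23, 0.4, 1.55, -0.55, 1.27, 0.24]
(105, 120) [0.15, 0.49, 1.62, -0.6, 1.09, 0.28]
(105, 26) [0.15, 0.64, 1.65, -0.66, 0.95, 0.4]
(40, 26) [0.03, 0.64, 1.65, -0.69, 0.89, 0.31]
(-47, 26) [-0.12, 0.67, 1.61, -0.7, 0.84, 0.19]
(150, 200) None
(105, 120) None
(105, 26) None
(40, 26) None
(-47, 26) None
231 [ 59. 266.  12.] [122. 328.  23.]
22 [ 41. 102.  13.] [ 47. 125.  20.]
585 [-79. 171.  13.] [ -9. 240.  34.]
26 [-46. 100.  13.] [-40. 123.  22.]
32 [-106.  100.   12.] [-71. 108.  19.]
130 [-130.  274.   12.] [-77. 318.  24.]
puck 233 [-1.50214028 65.07429278 38.56092669] [-23.80208054  41.86635818  27.15038314] [22.81130534 87.49554218 44.66202223]
bar 152 [-114.24651575    1.95415182  226.83328483]
17.2083
```

Run:
```python
from h import *
j=list(bot.read_state()["joint_positions"]); j[0]=0.05; bot.move_joints(j)
bot.move_to(pushp(150,200),UQ[0])
bot.servo_line(pushp(97,90),speed=150)
bot.servo_line(pushp(97,27),speed=80)
s=bot.read_state(); print(s["clock"],toS(s["ee_pos"]).round(1),toS(pushp(97,27)).round(1),np.round(s["ft_force"],1))
c=cam("scene"); cv2.imwrite("pics/s6.png",cv2.resize(c["image"][100:300,200:400],(600,600)))
```

```text
21.1833 [ 0.3 98.9  6.7] [ 0.  98.9  6.3] [-0.5 -0.4 -0.1]
```

View pics/s6.png

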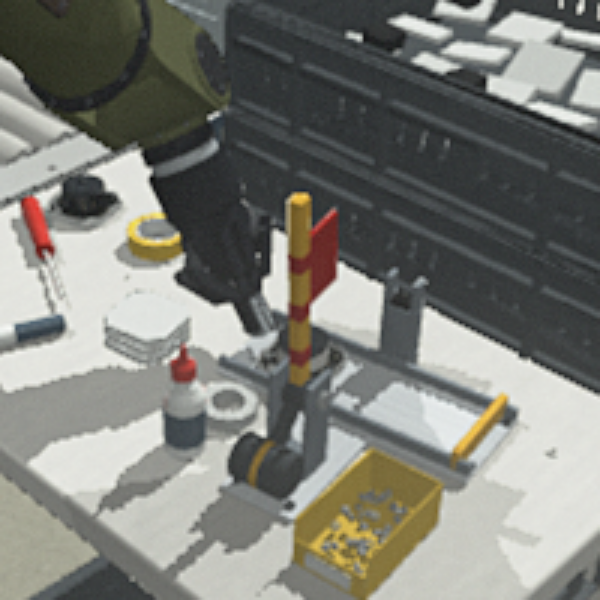

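The tips (262,330) sit just behind the puck (300,345), and everything else is clear. I'll push.

```bash
cat >> h.py <<'E'
def look():
    c=cam("top"); q=(cloud(c)-O)@M; V=c["image"].max(-1); m=(abs(q[...,0])<45)&(q[...,1]>-104)&(q[...,1]<110)&(q[...,2]>24)&(q[...,2]<48)&(V<85); print("puck",m.sum(),np.median(q[m],0).round(1),q[m].min(0).round(),q[m].max(0).round())
    s=bot.read_state(); print(s["clock"],toS(s["ee_pos"]).round(1),np.round(s["ft_force"],1)); return c
E
python3 - <<'E'
from h import *
for y in(40,-5,-40,-47):
    hit=bot.servo_line(pushp(y,27),speed=55,until_force=7); s=bot.read_state(); print(y,hit,toS(s["ee_pos"]).round(1),np.round(s["ft_force"],1))
    if hit: break
look()
c=cam("scene"); cv2.imwrite("pics/s7.png",cv2.resize(c["image"][100:300,200:400],(600,600)))
E
```

```text
40 False [-0.  42.1  6.2] [-0.7  0.9  0.9]
-5 False [ 0.  -2.9  6.3] [-0.1 -0.9  0.3]
-40 True [ -0.3 -19.6   5.6] [-2.5  1.5 -0.4]
puck 249 [ -4.1 -40.3  38.8] [-26. -66.  24.] [21. -1. 46.]
23.8417 [ -0.4 -19.4   5.5] [-1.6  1.5  0.4]
```

View pics/s7.png

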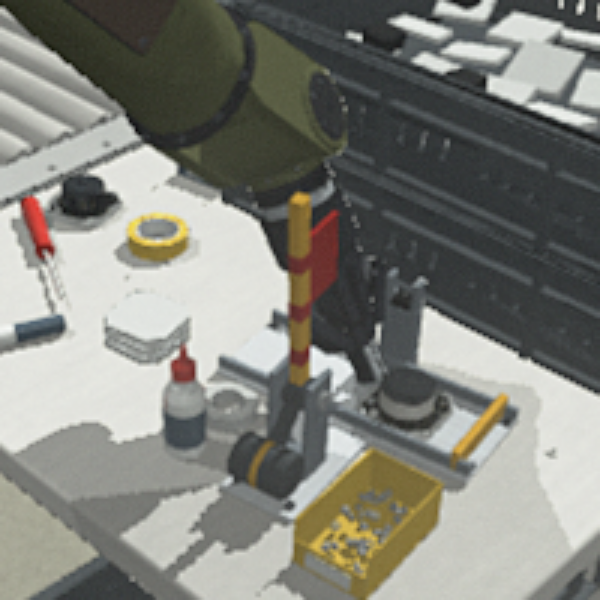

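The puck has passed the barrier (400,395) and is at y≈-43, when the force guard tripped lightly. Measured force is only about 2 N. I'll shift the tool 3 mm toward -x, so it lines up with the puck and clears the fork post, and continue in small steps.

Run:
```python
from h import *
bot.servo_line(pushp(-18,27,-3),speed=40); bot.dwell(.3)
for y in(-24,-30,-36,-42,-47):
    hit=bot.servo_line(pushp(y,27,-3),speed=30,until_force=9); s=bot.read_state(); print(y,hit,toS(s["ee_pos"]).round(1),(M.T@np.array(s["ft_force"])).round(1))
    if hit: break
look(); toolpts()
```

```text
-24 False [ -3.1 -22.4   6.3] [-1.1  0.2  0.4]
-30 True [ -3.6 -25.1   6.3] [-5.3  0.5  6.9]
puck 250 [ -4.4 -45.2  38.6] [-26. -71.  24.] [20. -7. 48.]
25.05 [ -3.7 -25.    6.2] [-5.7  0.1  4.7]
scene -80 118 [-35. -43.] [13. 71.]
scene -70 125 [-31. -36.] [13. 69.]
scene -60 81 [-26. -79.] [80. 71.]
scene -50 96 [-17. -80.] [80. 67.]
scene -40 149 [-14. -78.] [80. 69.]
scene -30 202 [-31. -78.] [58. 65.]
scene -20 262 [-47. -79.] [45. 69.]
scene -10 284 [-55. -80.] [25. 69.]
scene 0 205 [-52. -79.] [13. 80.]
scene 10 212 [-56. -77.] [-2. 80.]
scene 20 221 [-80. -54.] [-18.  79.]
scene 30 210 [-80. -53.] [-31.  80.]
top -80 68 [-30. -39.] [ 7. 71.]
top -70 56 [-24. -33.] [-2. 71.]
top -60 21 [-20. -13.] [-2. 58.]
top -50 19 [-16. -38.] [43. 57.]
top -40 29 [-12. -71.] [51. 57.]
top -30 179 [-36. -80.] [58. 57.]
top -20 261 [-54. -80.] [38. 57.]
top -10 281 [-55. -80.] [21. 66.]
top 0 159 [-48. -80.] [11. 80.]
top 10 265 [-62. -79.] [-2. 80.]
top 20 305 [-80. -80.] [-15.  80.]
top 30 365 [-79. -80.] [-29.  79.]
```

Run:
```python
from h import *
bot.servo_line(pushp(-18,27,-3),speed=40); bot.dwell(.3)
s=bot.read_state(); print((M.T@np.array(s["ft_force"])).round(1)); e=np.array(s["ee_pos"])
for n in("top","scene"):
    c=cam(n); q=(cloud(c)-O)@M
    for a in range(40,300,20):
        m=(q[...,0]>-160)&(q[...,0]<110)&(abs(q[...,1])<120)&(q[...,2]>a)&(q[...,2]<a+20)
        if m.sum():
            Q=q[m]; k=cv2.connectedComponentsWithStats(m.astype(np.uint8))
            for i in range(1,k[0]):
                if k[2][i,4]>4: w=q[k[1]==i]; print(n,a,k[2][i,4],"x",w[:,0].min().round(),w[:,0].max().round(),"y",w[:,1].min().round(),w[:,1].max().round())
```

```text
[-0.1 -0.3  0.5]
top 40 19 x 52.0 54.0 y -16.0 9.0
top 40 65 x -23.0 17.0 y -65.0 -30.0
top 40 27 x -16.0 8.0 y -9.0 6.0
top 40 7 x -103.0 -101.0 y -102.0 -86.0
top 40 5 x -104.0 -102.0 y -120.0 -111.0
top 40 18 x -129.0 -100.0 y -77.0 -60.0
top 40 5 x -128.0 -118.0 y -17.0 -14.0
top 40 6 x -128.0 -116.0 y 17.0 20.0
top 40 5 x -146.0 -135.0 y -62.0 -59.0
top 40 151 x -160.0 -138.0 y -25.0 25.0
top 60 51 x 52.0 68.0 y -15.0 13.0
top 60 12 x 18.0 34.0 y 6.0 14.0
top 60 66 x -38.0 12.0 y 1.0 30.0
top 60 6 x -128.0 -118.0 y -16.0 -14.0
top 60 5 x -128.0 -119.0 y 16.0 20.0
top 60 31 x -140.0 -125.0 y -6.0 6.0
top 80 22 x 53.0 67.0 y -17.0 -10.0
top 80 58 x 25.0 69.0 y 11.0 29.0
top 80 13 x 1.0 14.0 y 10.0 17.0
top 80 12 x -19.0 -8.0 y 11.0 19.0
top 80 30 x -56.0 -30.0 y 11.0 29.0
top 80 12 x -63.0 -48.0 y 40.0 48.0
top 80 86 x -128.0 -97.0 y -9.0 24.0
top 80 10 x -128.0 -120.0 y -20.0 -14.0
top 100 26 x 40.0 59.0 y 24.0 35.0
top 100 28 x -39.0 -10.0 y 18.0 36.0
top 100 70 x -63.0 -40.0 y 23.0 46.0
top 100 14 x -121.0 -97.0 y 14.0 19.0
top 100 6 x -118.0 -107.0 y 6.0 6.0
top 120 16 x -44.0
[... 1633 characters left out ...]
-127.0 -113.0 y -7.0 5.0
scene 160 85 x -45.0 -23.0 y 64.0 109.0
scene 160 36 x -14.0 18.0 y 29.0 44.0
scene 160 18 x -28.0 -8.0 y 42.0 50.0
scene 160 106 x -131.0 -68.0 y -8.0 4.0
scene 180 223 x -40.0 22.0 y 39.0 119.0
scene 180 111 x -131.0 -71.0 y -7.0 6.0
scene 200 246 x -42.0 22.0 y 54.0 120.0
scene 200 123 x -135.0 -73.0 y -8.0 6.0
scene 220 210 x -45.0 33.0 y 47.0 120.0
scene 220 89 x -134.0 -72.0 y -7.0 6.0
scene 240 246 x -47.0 41.0 y 49.0 120.0
scene 240 60 x -137.0 -122.0 y -8.0 7.0
scene 260 217 x -68.0 43.0 y 55.0 88.0
scene 260 9 x -100.0 -82.0 y 86.0 97.0
scene 260 50 x -130.0 -116.0 y 92.0 119.0
scene 260 27 x -137.0 -121.0 y -7.0 6.0
scene 280 400 x -140.0 30.0 y 62.0 119.0
```

The knuckles are about ±60 mm wide at z≈90, so they touch the fork post (x 52–68). I'll back off along the lane, roll the tool 90° so its narrow side crosses the lane, and push again.

```bash
cat >> h.py <<'E'
N=np.array([0,np.cos(u),-np.sin(u)]); UR=[quat(UZ,N),quat(UZ,-N)]
E
python3 - <<'E'
from h import *
bot.servo_line(pushp(60,27),speed=100); bot.servo_line(pushp(60,70),speed=100)
js=[bot.ik(pushp(60,70),q) for q in UR]; print([None if j is None else np.round(j,2).tolist() for j in js])
i=[k for k in(0,1) if js[k] is not None and bot.ik(pushp(-50,27),UR[k]) is not None][0]
bot.move_to(pushp(60,70),UR[i])
bot.servo_line(pushp(60,29),speed=80); bot.dwell(.2)
s=bot.read_state(); print(s["clock"],(M.T@np.array(s["ft_force"])).round(1))
for y in(10,-15,-25,-35,-42,-47):
    hit=bot.servo_line(pushp(y,29,-2),speed=50,until_force=9); s=bot.read_state(); print(y,hit,toS(s["ee_pos"]).round(1),(M.T@np.array(s["ft_force"])).round(1))
    if hit: break
look()
E
```

```text
[[0.07, 0.57, 1.65, -0.64, 0.97, -1.29], [0.07, 0.57, 1.65, -0.64, 0.97, 1.85]]
29.6833 [ 0.2 -0.3  0.3]
10 False [-1.9 12.1  8.3] [-0.   1.5  0.2]
-15 False [ -2.1 -13.2   8.2] [-0.1  0.1  0.1]
-25 False [ -2.1 -23.4   8.3] [-0.2  0.2  0.4]
-35 False [ -2.1 -33.4   8.3] [ 0.2 -0.3  0.4]
-42 False [ -2.1 -40.4   8.3] [0.2 0.  0.5]
-47 False [ -2.  -45.4   8.3] [-0.3  0.4  0.2]
puck 206 [ -8.3 -69.1  38.8] [-26. -90.  24.] [ 20. -28.  47.]
32.775 [ -2.  -45.2   8.3] [ 0.1 -0.3  0.2]
```

Run:
```python
from h import *
hit=bot.servo_line(pushp(-53,29,-2),speed=20,until_force=5); s=bot.read_state(); print(hit,toS(s["ee_pos"]).round(1),(M.T@np.array(s["ft_force"])).round(1))
bot.servo_line(pushp(60,29,-2),speed=110); bot.servo_line(pushp(120,200),speed=150)
c=look(); q=(cloud(c)-O)@M
m=(abs(q[...,0])<45)&(q[...,1]>-104)&(q[...,1]<20)&(q[...,2]>30)&(q[...,2]<50); print("cap",cv2.minEnclosingCircle(q[m][:,:2].astype(np.float32)))
H=cv2.cvtColor(c["image"],cv2.COLOR_BGR2HSV)
m=(q[...,2]>200)&(q[...,2]<280)&(abs(q[...,1])<15)&(q[...,0]<-60)&(q[...,0]>-150); print("bar top",np.median(q[m],0),q[m].max(0))
P=np.load("top0.npy"); print("max change bystander areas:")
Q0=(P-O)@M
for n,(x,y,r) in dict(gauge=(-90,83,45),bottle=(-150,90,30),bin=(-155,-100,70),tape=(90,297,50)).items():
    for K in(Q0,q):
        m=(np.hypot(K[...,0]-x,K[...,1]-y)<r)&(K[...,2]>8)&(K[...,2]<112); print(n,m.sum(),K[m][:,:2].mean(0).round(1))
```

```text
True [ -2.2 -49.6   7.9] [-1.6  5.6  3.5]
puck 239 [ -4.6 -69.2  38.4] [-27. -94.  24.] [ 20. -48.  44.]
35.6583 [ -0.3 121.7 178.4] [0.1 1.3 0.1]
cap ((-2.7561488151550293, -71.13314819335938), 24.21337890625)
bar top [-114.32707848    1.81069593  227.2402019 ] [-70.68946722   6.15005986 268.03838485]
max change bystander areas:
gauge 213 [-89.6  84. ]
gauge 209 [-90.5  84.1]
bottle 159 [-147.8   90. ]
bottle 157 [-147.8   89.8]
bin 493 [-151.7  -94.4]
bin 495 [-151.4  -94.5]
tape 248 [ 89.7 296.8]
tape 0 [nan nan]<stdin>:12: RuntimeWarning: Mean of empty slice.
  ret = um.true_divide(
```

The puck is against the stop and the barrier is up. The tape is only hidden by the arm in the top view, so I'll confirm it from the scene camera and hand in.

Run:
```python
from h import *
c=cam("scene"); q=(cloud(c)-O)@M; Q0=(np.load("scene0.npy")-O)@M
n=[]
for K in(Q0,q):
    m=(np.hypot(K[...,0]-90,K[...,1]-297)<50)&(K[...,2]>8)&(K[...,2]<40); n.append(m.sum()); print(m.sum(),K[m][:,:2].mean(0))
s=bot.read_state(); print(s["ft_force"],s["clock"])
if n[1]>0.7*n[0]: print(bot.finish_job())
```

```text
168 [ 85.9348463  294.12447151]
173 [ 85.99786353 294.16913718]
[-0.03534262  0.33435956  1.14777273] 35.7083
the job is handed in; nothing more can be done
None
```

The barrier is up and stays up by itself, the puck is flat against the end stop, the four bystanders stayed put, and the job was handed in at about 36 s; the rig returned no verdict. On the way, two contacts not in the plan: one missed press pushed on the counterweight with about 31 N, and the gripper's knuckles brushed the fork post at about 9 N.

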